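Line up the milling blocks and hold the ball tray over the blue one

TASK

First push the three milling blocks up square and flush against the stop bar of the loading plate, so that they stand in one straight row, leaving the bottle, the jar and the tip box where they are throughout. Then pick up the green ball tray, which has a fin to grip, without letting the loose ball leave its pocket. Finish while still holding the tray: level and still in the gripper, the ball right above the well of the blue block and the tray's underside about 5 cm above the block's top, the row undisturbed.

Things in the scene. Friction and masses are not known exactly. Their poses are not given: they have to be found in the camera images.
- plate: Fixed black loading plate with a dark steel stop bar along its far (+x) edge. Origin on the bench; in its frame it spans x -100 to +90, y -125 to +125 mm, top face at z = 6 mm. The bar runs the full y, 15 mm thick, top at z = 30 mm; its face towards the blocks (-x) is at x = +75 mm, so a flush block's centre is at x = +53 mm. Blocks stand in three lanes about 72 mm apart in y.
- block_blue_center (a point): Blue painted block, 44 x 44 mm and 40 mm tall, upright, about 180 g, with a round well (30 mm wide, 18 mm deep) in its top; loose, stands on the loading plate and slides when pushed. The point is the block's centre, 20 mm above its underside and 22 mm from each side face; x and y point out of its side faces, z is up. The ball tray is to be held over this one.
- block_silver_center (a point): Bare aluminium block, 44 x 44 mm and 40 mm tall, upright, about 180 g, with a round well (30 mm wide, 18 mm deep) in its top; loose, stands on the loading plate and slides when pushed. The point is the block's centre, 20 mm above its underside and 22 mm from each side face; x and y point out of its side faces, z is up. 
- block_grey_center (a point): Grey plastic block, 44 x 44 mm and 40 mm tall, upright, about 180 g, with a round well (30 mm wide, 18 mm deep) in its top; loose, stands on the loading plate and slides when pushed. The point is the block's centre, 20 mm above its underside and 22 mm from each side face; x and y point out of its side faces, z is up. 
- tray: Green plastic ball tray, a loose slab 140 x 84 mm and 8 mm thick lying on the bench, about 200 g, with an upright black fin for gripping and a shallow round pocket that holds a ball. Origin: on the underside, right below the fin; z is up. The slab spans x -77 to +63 mm and y -42 to +42 mm.
- tray_grip (a point): Grip point in the tray's fin, 38 mm above the tray's underside. The fin is 34 mm long in the tray's x, 12 mm thick in its y (grip it across y, from above), and reaches from the slab (8 mm) to 54 mm above the underside. The axes are the tray's: x points to the pocket. Grip firmly, e.g. 60 N.
- tray_pocket (a point): Where the ball's centre lies when it is in the middle of the tray's pocket: 38 mm along the tray's +x from the grip point and 20 mm below it, 18 mm above the tray's underside. The pocket is a round recess 33 mm wide and 2.5 mm deep in the slab's top; a tilt beyond about 35 degrees, or a jerk, lets the ball out.
- ball_center (a point): Centre of a white ceramic ball, 25 mm in diameter, about 50 g, rolling loosely by up to 4 mm in the tray's pocket; do not rely on its orientation.
- reagent: Amber glass bottle, 48 mm in diameter, 95 mm tall; loose, to be left alone. Origin: centre of its underside. 
- jar: Clear jar with a red cap, 56 mm in diameter, 60 mm tall; loose, to be left alone. Origin: centre of its underside. 
- tipbox: Blue pipette-tip box with a clear lid, 82 x 62 mm, 49 mm tall; loose, to be left alone. Origin: centre of its underside. 
Mind the look-alikes: they are no part of the job. There is more than one size of the tray; the job needs the smallest.

How it is judged:
By the outcome, as a careful person would: the job done as asked, in the order asked, and still so for the second after the job is handed in, while the arm keeps its last pose, push and grip.
It also fails if it takes over 64 s, if anything falls off the work surface, if the arm or the gripper's body presses on something with over 40 N, if the wrist force passes 120 N, or if a joint passes its speed limit or range.

ROBOT

A 6-joint arm with a two-finger parallel gripper is mounted at the origin on the work surface. World frame = base frame: x ahead of the robot, y to its left, z up, the work surface at z = 0. Lengths are in m, angles in rad, forces in N, time in s.
With the tool pointing down it reaches from about 0.325 to 0.9 m from the base axis. Payload 6.1 kg.
Tool frame: the origin (TCP) lies midway between the tips of the shut fingers; the grasp point (between the pads) lies robot.tcp_to_grasp behind it (robot.tcp_to_grasp is the distance from the TCP to the grasp point, in m); z points along the fingers, y is the line along which they close (so a half turn about z gives the same grasp; the last joint's range is limited). The gripper opens to 85 mm and grips with 20 to 120 N. Pads are 22 mm wide; open, the fingers measure 114 mm over their backs; the gripper's body (76 mm by 85 mm) begins 54 mm behind the grasp point. The pads swing forward as they close: fully open they stand 13 mm farther back than shut.
Start: joints at [0.991, 0.22, 1.526, -0, 1.395, -0.126], TCP at [0.274, 0.562, 0.231] pointing down, gripper open.
Joint ranges: [-2.98, 2.98], [-0.91, 2.08], [0.09, 2.57], [-1.24, 4.39], [0.2, 2.65], [-2.68, 2.68]. Speed limits (rad/s): [2.57, 2.57, 3.01, 3.14, 3.14, 3.14].

INTERFACE

Orientations are given as a unit quaternion [x, y, z, w].
In Python, from rig import robot, fingers, camera, calibration, sign_off, nets gives the robot as it stands. Calls block until the motion is done:
- robot.goto(position, orientation): joint-space move of the TCP to a pose.
- robot.move_l(position, ori=None, feed=0.15): straight line of the TCP; ori=None keeps the orientation; feed is the mean speed in m/s.
- robot.move_j(angles): joint-space move.
- fingers.open_gripper() and fingers.close_gripper(force=None): open the fingers fully, or close them until they stop; force is the grip in N (None keeps the last).
- robot.hold(seconds).
- robot.solve_ik(position, orientation): joint angles nearest the present ones, or None.
- camera(name): name is "scene" or "side" or "wrist"; returns the picture (420x560x3 uint8, blue, green, red); there is no depth.
- calibration(name): a dict with "camera_matrix" (3x3 intrinsics, pixels), "k1" (the pictures are not rectified: a ray, as slopes to the right and down, at radius r is drawn at 1 + k1 r^2 times it, then the intrinsics apply), "world_from_camera" (4x4, takes a point from camera to world coordinates); the wrist camera has in their place "mount" (4x4, takes a point from camera to tool coordinates, whose origin is the TCP and whose axes are the flange's). Camera axes: x right, y up, looking along -z (the intrinsics and any distortion apply to the point x, -y, -z); pixel columns grow to the right and rows downward; lengths in m; the calibration is good to about 2 mm. A picture is of the moment at which its call begins: read the wrist's pose just before it. calibration takes no time and is no camera call.
A pose or a line that the arm cannot do raises robot.PlanningError and nothing moves.
- sign_off(): hands the job in; it is judged then, once.
Trained networks look in the newest picture that a camera, given by its name, has taken for a name from the list of things; names that differ only in an ending like _2 or _b are one class to them, and where a whole thing is asked for, a point or a joint stands for the part that bears it (a point fixed in the world has none). Each returns a list of dicts, best first, with "score" (0 to 1); they miss things now and then, are a little off and sometimes report something else, mostly with a low value. They report only what shows in the picture. A call takes as long as a camera call. They do not tell look-alikes from the thing itself.
- nets.spot_in(name, camera): "pixel" ([column, row] in pixels, amid what is visible of it).
- nets.regions_of(name, camera): "region" (420x560 bool, what is visible of it) and "pixel" ([column, row] in pixels, amid what is visible of it).
- nets.tip_of(name, camera): "pixel" ([column, row] in pixels: a listed point, or the origin of a listed thing).
Readings, each from a call of its own:
- robot.current_time_s(): time.
- robot.current_q(): joint angles.
- robot.current_qvel(): joint speeds.
- robot.current_effort(): joint torques, N m.
- robot.current_tool_pos(): TCP position.
- robot.current_tcp_rot(): TCP orientation.
- robot.current_force(): force on the tool from outside, world axes, zero at the start.
- robot.current_ft_torque(): the same for the moment, N m.
- robot.current_width(): finger opening in m.
- robot.current_grip_force(): force on a finger pad.
Only numpy, scipy, OpenCV 4.12 (cv2) and the standard library are available. Lean on these libraries where they do the work, as an engineer would, in place of code of your own. Each camera call takes 0.05 s, during which the arm holds its last target. There are 200 camera calls.

## Working session

There is one attempt and no reset: what is moved stays moved. The work goes in short steps, each a Python script; the robot and the scene stay as the last script left them, time stands still between calls to the robot, and variables do not carry over. Pictures are saved under pics/ and viewed, at most 10 in all, crops included, and the job is handed in when it is done.

```bash
ls; mkdir -p pics; python3 - <<'E'
from rig import robot, fingers, camera, calibration, sign_off, nets
import cv2, numpy as np
a=camera("scene"); b=camera("side")
cv2.imwrite("pics/scene.png",a); cv2.imwrite("pics/side.png",b)
for c in("scene","side"):
    k=calibration(c); print(c,k)
    for n in["block_blue_center","block_silver_center","block_grey_center","tray","tray_grip","tray_pocket","ball_center","plate","reagent","jar","tipbox"]:
        print(n,[(np.round(d["pixel"]).tolist(),round(d["score"],2)) for d in nets.tip_of(n,c)])
print(calibration("wrist"),robot.tcp_to_grasp,robot.current_tcp_rot(),robot.current_time_s())
E
```

```text
pics
scene {'camera_matrix': array([[523.05278604,   0.        , 283.3214878 ],
       [  0.        , 523.05278604, 199.95211344],
       [  0.        ,   0.        ,   1.        ]]), 'k1': 0.03333535080891159, 'world_from_camera': array([[-0.16480917, -0.63122959,  0.75788333,  1.32855761],
       [ 0.98610817, -0.12158005,  0.11317672,  0.2010312 ],
       [ 0.020703  ,  0.76600751,  0.64249816,  0.76072979],
       [ 0.        ,  0.        ,  0.        ,  1.        ]])}
block_blue_center [([128.0, 212.0], 0.62), ([134.0, 222.0], 0.35)]
block_silver_center [([106.0, 202.0], 0.92)]
block_grey_center [([172.0, 214.0], 0.97)]
tray [([396.0, 170.0], 0.95), ([473.0, 268.0], 0.83), ([345.0, 231.0], 0.59)]
tray_grip [([397.0, 149.0], 0.86), ([349.0, 218.0], 0.68), ([480.0, 247.0], 0.56), ([340.0, 234.0], 0.43)]
tray_pocket [([371.0, 154.0], 0.97), ([337.0, 236.0], 0.91), ([484.0, 280.0], 0.67), ([344.0, 228.0], 0.23)]
ball_center [([339.0, 235.0], 0.6)]
plate [([135.0, 222.0], 0.6)]
reagent [([262.0, 268.0], 0.95), ([336.0, 236.0], 0.18)]
jar [([366.0, 296.0], 0.91)]
tipbox [([266.0, 204.
[... 1021 characters left out ...]
, 173.0], 0.78)]
tipbox [([261.0, 239.0], 0.82), ([261.0, 190.0], 0.4)]
{'camera_matrix': array([[359.24024184,   0.        , 280.81370467],
       [  0.        , 359.24024184, 204.49181131],
       [  0.        ,   0.        ,   1.        ]]), 'k1': -0.08435806320312514, 'mount': array([[ 8.03226283e-04,  9.51807675e-01,  3.06694480e-01,
         7.92762914e-02],
       [ 9.99999550e-01, -9.19289413e-04,  2.33981381e-04,
        -4.59625171e-04],
       [ 5.04646263e-04,  3.06694154e-01, -9.51807985e-01,
        -1.43299494e-01],
       [ 0.00000000e+00,  0.00000000e+00,  0.00000000e+00,
         1.00000000e+00]])} 0.0187 [ 2.24981258e-01  9.74363091e-01 -9.64795371e-06 -2.32458919e-05] 1.2
```

View pics/scene.png

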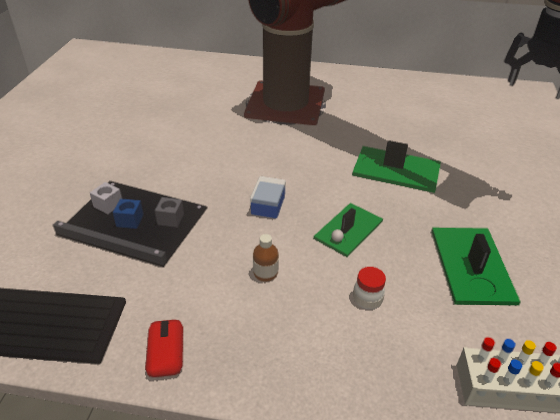

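View pics/side.png

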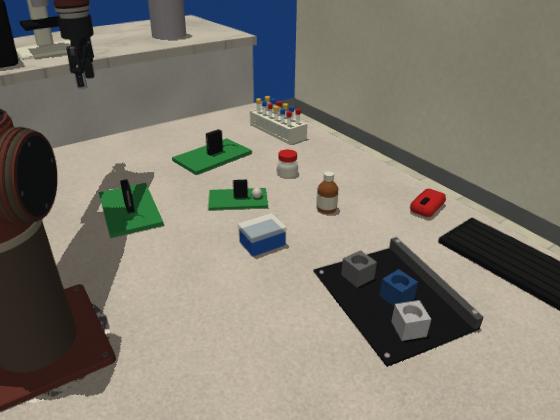

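Scene: the tray look-alikes are a larger one at (397,168), a larger one at (474,264), and the small one with the white ball (ball at 338,236, fin at 348,220). I choose the small one. The plate has its bar towards the camera; silver is at (106,198), blue at (128,212), grey at (170,211). The tip box is at (268,197), the bottle at (265,260) and the jar at (370,287).

```bash
cat > h.py <<'E'
from rig import robot, fingers, camera, calibration, sign_off, nets
import cv2, numpy as np
from scipy.spatial.transform import Rotation as R
def cam(name):
    k=calibration(name)
    if name=="wrist":
        T=np.eye(4); T[:3,:3]=R.from_quat(robot.current_tcp_rot()).as_matrix(); T[:3,3]=robot.current_tool_pos()
        W=T@k["mount"]
    else: W=k["world_from_camera"]
    return k["camera_matrix"],k["k1"],np.array(W)
def rays(c,px):
    K,k1,W=c
    p=cv2.undistortPoints(np.array(px,float).reshape(-1,1,2),K,np.array([k1,0,0,0])).reshape(-1,2)
    d=np.c_[p[:,0],-p[:,1],-np.ones(len(p))]@W[:3,:3].T
    return W[:3,3],d
def onz(c,px,z):
    o,d=rays(c,px); return o+d*((z-o[2])/d[:,2])[:,None]
def proj(c,X):
    K,k1,W=c
    q=(np.atleast_2d(X)-W[:3,3])@W[:3,:3]; s=np.c_[q[:,0],-q[:,1]]/-q[:,2:]
    s=s*(1+k1*(s**2).sum(1,keepdims=True)); return s*[K[0,0],K[1,1]]+K[:2,2]
def down(yaw):  # tool z down, tool x axis at angle yaw from world x (x'=(c,s,0), y'=(s,-c,0))
    c,s=np.cos(yaw),np.sin(yaw); return R.from_matrix([[c,s,0],[s,-c,0],[0,0,-1]]).as_quat()
E
python3 - <<'E'
from h import *
np.set_printoptions(precision=4,suppress=True)
s,t=cam("scene"),cam("side")
for n,a,b,z in[("blue",(128,212),(395,292),.026),("silver",(106,202),(414,320),.026),("grey",(172,214),(356,270),.026),("grip",(349,218),(240,188),.038),("pocket",(337,236),(256,192),.018),("reag",(262,268),(326,211),0),("jar",(366,296),(288,173),0),("tip",(266,204),(261,239),0),("plate",(135,222),(394,295),0)]:
    print(n,onz(s,[a],z)[0],onz(t,[b],z)[0])
print("platecorners scene",onz(s,[(117,183),(207,206),(165,257)],.006)[:,:2],onz(s,[(55,222),(164,250)],.03)[:,:2])
print(R.from_quat(robot.current_tcp_rot()).as_matrix())
E
```

```text
blue [ 0.5625 -0.2427  0.026 ] [ 0.5564 -0.244   0.026 ]
silver [ 0.5406 -0.3009  0.026 ] [ 0.5332 -0.31    0.026 ]
grey [ 0.5515 -0.1506  0.026 ] [ 0.5396 -0.1602  0.026 ]
grip [0.5077 0.2171 0.038 ] [0.5029 0.2066 0.038 ]
pocket [0.5449 0.1971 0.018 ] [0.5424 0.1995 0.018 ]
reag [0.6434 0.0602 0.    ] [0.6488 0.0618 0.    ]
jar [0.6766 0.2641 0.    ] [0.683  0.2657 0.    ]
tip [0.4525 0.0312 0.    ] [0.4631 0.0507 0.    ]
plate [ 0.5631 -0.2315  0.    ] [ 0.5731 -0.2304  0.    ]
platecorners scene [[ 0.4509 -0.3183]
 [ 0.4906 -0.0937]
 [ 0.655  -0.1322]] [[ 0.6231 -0.3718]
 [ 0.659  -0.1297]]
[[-0.8988  0.4384 -0.    ]
 [ 0.4384  0.8988 -0.    ]
 [ 0.     -0.     -1.    ]]
```

```bash
python3 - <<'E'
from h import *
import json
np.set_printoptions(precision=4,suppress=True)
def look(tag,pos,yaw,names):
    robot.goto(pos,down(yaw)); c=cam("wrist"); im=camera("wrist"); cv2.imwrite(f"pics/{tag}.png",im)
    json.dump([np.array(x).tolist() for x in c],open(tag+".json","w"))
    for n,z in names:
        print(n,[(np.round(d["pixel"]).tolist(),round(d["score"],2),onz(c,[d["pixel"]],z)[0,:2]) for d in nets.tip_of(n,"wrist")[:3]])
look("w_tray",[.478,.23,.25],np.radians(154),[("tray_grip",.038),("tray_pocket",.018),("ball_center",.0185),("tray",0)])
look("w_plate",[.513,-.225,.25],np.radians(172),[("block_blue_center",.026),("block_silver_center",.026),("block_grey_center",.026),("plate",0)])
print(robot.current_q(),robot.current_time_s())
a,b=cv2.imread("pics/w_tray.png"),cv2.imread("pics/w_plate.png")
E
```

```text
tray_grip [([280.0, 202.0], 0.76, array([0.507 , 0.2156])), ([538.0, 158.0], 0.67, array([0.5803, 0.4791]))]
tray_pocket [([536.0, 190.0], 0.79, array([0.6267, 0.4806])), ([277.0, 229.0], 0.76, array([0.5394, 0.1953]))]
ball_center [([280.0, 232.0], 0.56, array([0.544 , 0.1968]))]
tray [([506.0, 144.0], 0.96, array([0.5671, 0.4706])), ([277.0, 192.0], 0.66, array([0.5046, 0.2129]))]
block_blue_center [([273.0, 221.0], 0.8, array([ 0.5699, -0.2406]))]
block_silver_center [([203.0, 192.0], 0.73, array([ 0.5263, -0.3104]))]
block_grey_center [([345.0, 194.0], 0.91, array([ 0.5497, -0.1605])), ([205.0, 195.0], 0.74, array([ 0.5303, -0.3088])), ([510.0, 82.0], 0.23, array([0.4549, 0.018 ]))]
plate [([280.0, 209.0], 0.73, array([ 0.565, -0.232]))]
[-0.5527  0.0535  1.6758  0.0001  1.4122 -1.9852] 4.825
```

View pics/w_tray.png

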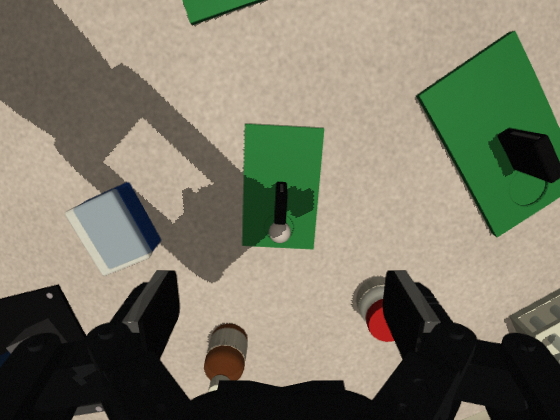

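View pics/w_plate.png

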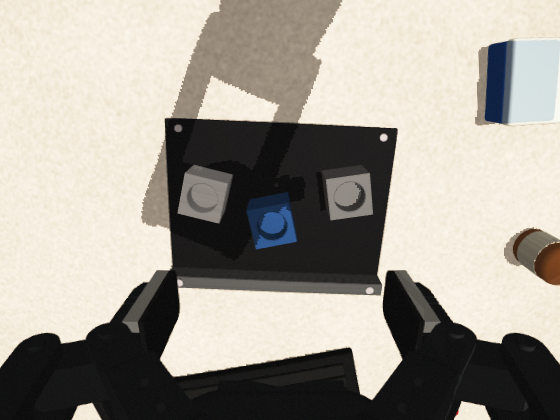

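Wrist over the tray: the small green slab has corners (246,124), (324,128), (314,248), (243,247), fin (281,203) and ball (280,232). The bigger tray at (500,140) is excluded by size. Wrist over the plate: corners (165,118), (397,128), bar at the bottom, silver at (204,195), blue at (273,225), grey at (348,195).

```bash
python3 - <<'E'
from h import *
import json
from scipy.optimize import least_squares
np.set_printoptions(precision=4,suppress=True)
L=lambda t:[np.array(x) for x in json.load(open(t+".json"))]
def fit(c,px,model,x0):
    f=lambda p:(proj(c,np.c_[model[:,:2]@np.array([[np.cos(p[2]),np.sin(p[2])],[-np.sin(p[2]),np.cos(p[2])]])+p[:2],model[:,2]])-px).ravel()
    r=least_squares(f,x0); print(r.x,np.degrees(r.x[2]),"res px",r.fun.round(1)); return r.x
# tray
c=L("w_tray"); im=cv2.imread("pics/w_tray.png").astype(int)
g=((im[...,1]>1.5*im[...,2])&(im[...,1]>1.5*im[...,0])&(im[...,1]>30)).astype(np.uint8); g[:, :235]=0;g[:,330:]=0;g[:110]=0;g[260:]=0
g=cv2.morphologyEx(g,cv2.MORPH_CLOSE,np.ones((25,25)))
q=cv2.approxPolyDP(cv2.convexHull(max(cv2.findContours(g,0,1)[0],key=cv2.contourArea)),6,True).reshape(-1,2); print(q.tolist())
W=onz(c,[(246,124),(324,128),(314,248),(243,247)],.008); print("tray sides",[np.linalg.norm(W[i]-W[(i+1)%4]) for i in range(4)])
m=np.array([[-77,-42,8],[-77,42,8],[63,42,8],[63,-42,8]])/1e3
fit(c,np.array([(246,124),(324,128),(314,248),(243,247)]),m,[.507,.215,np.radians(-30)])
# plate
c=L("w_plate")
m=np.array([[-100,-125,6],[-100,125,6],[90,125,30],[90,-125,30]])/1e3
P=fit(c,np.array([(165,118),(397,128),(381,294),(177,291)]),m,[.565,-.232,np.radians(-8)])
cs,sn=np.cos(P[2]),np.sin(P[2])
for n,w in[("blue",(.5699,-.2406)),("silver",(.5263,-.3104)),("grey",(.5497,-.1605))]:
    d=np.array(w)-P[:2]; print(n,"in plate",d@[cs,sn],d@[-sn,cs])
b=cv2.imread("pics/w_plate.png"); b=cv2.convertScaleAbs(b,alpha=1.6); cv2.imwrite("pics/crop.png",np.hstack([cv2.resize(b[110:300,155:410],None,fx=2.2,fy=2.2)[:420,:560],cv2.resize(cv2.imread("pics/w_tray.png")[115:260,230:335],(240,331)).__class__(0) if 0 else cv2.copyMakeBorder(cv2.resize(cv2.imread("pics/w_tray.png")[115:260,230:335],(225,311)),0,418-311,0,0,0)[:418]]) if 1 else b)
E
```

```text
[[245, 124], [323, 128], [312, 248], [243, 245]]
tray sides [np.float64(0.08262556110285424), np.float64(0.13900577876186904), np.float64(0.08339304244953745), np.float64(0.14192632095449464)]
[ 0.509   0.2158 -0.4994] -28.613093193779196 res px [-0.9  0.3  0.4  0.1  0.5  0.9  0.  -1.2]
[ 0.5675 -0.2329 -0.1628] -9.325713389223687 res px [ 0.2  3.1  1.8 -1.   3.8  0.2 -6.  -1.5]
blue in plate 0.0035980867771084114 -0.0072266818920521565
silver in plate -0.028114797126177076 -0.08316937735736162
grey in plate -0.02931487148351557 0.06854130065027521
```

View pics/crop.png

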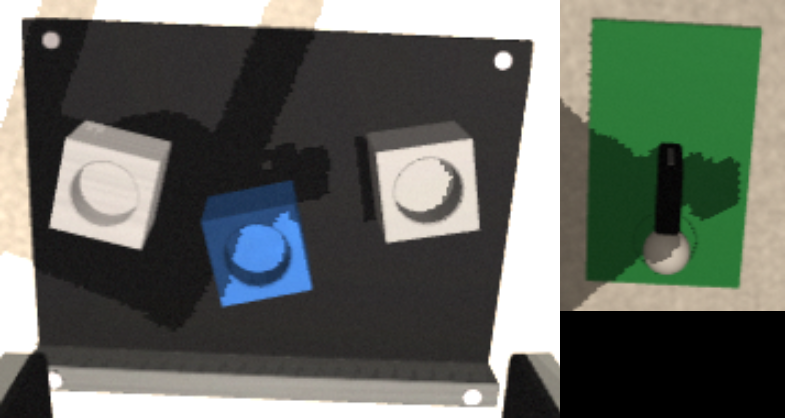

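The crop confirms the small tray (fin, pocket and ball in place). I'll refine the plate and block poses from the corners in the crop.

```bash
python3 - <<'E'
from h import *
import json
from scipy.optimize import least_squares
np.set_printoptions(precision=4,suppress=True)
c=[np.array(x) for x in json.load(open("w_plate.json"))]
def fit(px,model,x0):
    px=np.array(px)/2.2+[155,110]; model=np.array(model)/1e3
    f=lambda p:(proj(c,np.c_[model[:,:2]@np.array([[np.cos(p[2]),np.sin(p[2])],[-np.sin(p[2]),np.cos(p[2])]])+p[:2],model[:,2]])-px).ravel()
    r=least_squares(f,x0); print(r.x,np.degrees(r.x[2]),"res",r.fun.round(1)); return r.x
P=fit([(22,18),(533,41),(489,362),(38,347),(497,381),(497,406)],[[-100,-125,6],[-100,125,6],[75,125,6],[75,-125,6],[75,125,30],[90,125,30]],[.565,-.232,-.15])
cs,sn=np.cos(P[2]),np.sin(P[2]); out={"plate":P.tolist()}
T=[[-22,-22,46],[-22,22,46],[22,22,46],[22,-22,46]]
for n,px,w in[("silver",[(66,138),(167,160),(144,248),(50,228)],(105,188)),("blue",[(205,222),(298,205),(312,290),(221,306)],(257,250)),("grey",[(376,153),(470,139),(479,230),(386,242)],(427,189))]:
    b=fit(px,T,[.55,-.2,P[2]]); d=b[:2]-P[:2]; print(n,"in plate",d@[cs,sn],d@[-sn,cs],np.degrees(b[2]-P[2]),"well",onz(c,[np.array(w)/2.2+[155,110]],.046)); out[n]=[d@[cs,sn],d@[-sn,cs],b[2]-P[2]]
json.dump(out,open("plate.json","w"))
E
```

```text
[ 0.5666 -0.2359 -0.1799] -10.306651180877264 res [-1.2  0.5  0.1 -0.1  0.1 -0.5 -0.3 -1.4  1.6  1.  -0.2  0.8]
[ 0.5281 -0.3057 -0.3866] -22.147760754773383 res [ 0.9 -0.2 -1.9  0.3 -0.   0.3  1.1 -0.5]
silver in plate -0.0253470930003072 -0.07558092421195108 -11.84110957389612 well [[ 0.525  -0.3058  0.046 ]]
[ 0.5682 -0.2405  0.0344] 1.9699729802077883 res [-0.5 -0.6 -0.3  0.1  0.2  0.7  0.6 -0.1]
blue in plate 0.0024029981899369186 -0.004300407977383707 12.276624161085051 well [[ 0.5647 -0.241   0.046 ]]
[ 0.5473 -0.159   0.0141] 0.8075191234124667 res [-0.4 -0.1  0.7 -0.1 -0.1 -0.2 -0.1  0.5]
grey in plate -0.03270255353109173 0.07219540462976755 11.11417030428973 well [[ 0.5459 -0.1593  0.046 ]]
```

```bash
cat > push.py <<'E'
from h import *
import json,sys
np.set_printoptions(precision=4,suppress=True)
S=json.load(open("plate.json")); P=S["plate"]; ex=np.array([np.cos(P[2]),np.sin(P[2])]); ey=np.array([-ex[1],ex[0]])
q=down(P[2]+np.pi)
w=lambda x,y,z:[*(np.array(P[:2])+x*ex+y*ey),z]
def push(n,stop=12.):
    x,y,_=S[n]; x0=x-.052
    robot.goto(w(x0,y,.08),q); robot.move_l(w(x0,y,.016),feed=.1)
    f0=np.array(robot.current_force())[:2]@ex
    robot.move_l(w(.010,y,.016),feed=.07); X=.010; log=[]
    while X<.030:
        f=np.array(robot.current_force())[:2]@ex-f0; log.append((round(X*1e3,1),round(float(f),1)))
        if f<-stop: break
        X+=.001; robot.move_l(w(X,y,.016),feed=.03)
    print(n,"f0",f0,log,robot.current_time_s())
    robot.move_l(w(X-.03,y,.016),feed=.1); robot.move_l(w(X-.03,y,.08),feed=.2)
E
python3 - <<'E'
from push import *
fingers.close_gripper(force=60)
push("silver")
E
```

```text
silver f0 -0.24880329657008896 [(10.0, -0.2), (11.0, -0.1), (12.0, -1.2), (13.0, 0.8), (14.0, -0.1), (15.0, -0.4), (16.0, -0.3), (17.0, 0.3), (18.0, -0.2), (19.0, -0.2), (20.0, -2.1), (21.0, -5.2), (22.0, -9.9), (23.0, -15.1)] 11.8083
```

```bash
sed -i 's/w(.010,y,.016),feed=.07); X=.010/w(.016,y,.016),feed=.07); X=.016/' push.py; python3 - <<'E'
from push import *
push("blue"); push("grey")
robot.goto([.513,-.225,.25],down(np.radians(172))); c=cam("wrist"); im=camera("wrist"); json.dump([np.array(x).tolist() for x in c],open("w_plate2.json","w"))
b=cv2.convertScaleAbs(im,alpha=1.6)
cv2.imwrite("pics/after.png",cv2.resize(b[110:300,155:410],None,fx=3,fy=3)); print(robot.current_time_s())
E
```

```text
blue f0 0.8182711193417423 [(16.0, 0.1), (17.0, -0.4), (18.0, -2.0), (19.0, -1.9), (20.0, -4.5), (21.0, -9.5), (22.0, -13.4)] 16.525
grey f0 0.5001381406391163 [(16.0, -1.6), (17.0, -1.5), (18.0, -0.7), (19.0, -0.1), (20.0, -1.0), (21.0, -4.7), (22.0, -8.9), (23.0, -13.4)] 22.0833
23.8333
```

View pics/after.png

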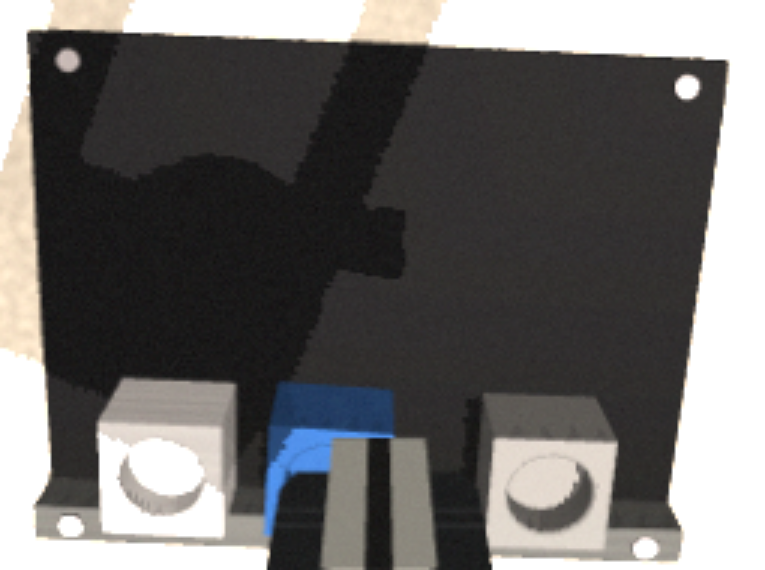

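The blocks stand flush against the bar in one row: silver (160,480), blue (330,480, partly hidden by the fingers), grey (550,490). Next I open the gripper, measure the blue block, and go above the tray.

```bash
python3 - <<'E'
from h import *
import json
np.set_printoptions(precision=4,suppress=True)
fingers.open_gripper(); c=cam("wrist"); a=camera("wrist")
json.dump([np.array(x).tolist() for x in c],open("w_plate3.json","w"))
print([(np.round(d["pixel"]),d["score"],onz(c,[d["pixel"]],.026)) for d in nets.tip_of("block_blue_center","wrist")])
y=np.radians(-28.6); t=[.509,.2158]
print(robot.solve_ik([*t,.0193],down(y)))
robot.goto([*t,.2],down(y)); c=cam("wrist"); b=camera("wrist")
json.dump([np.array(x).tolist() for x in c],open("w_tray2.json","w"))
for n,z in[("tray_grip",.038),("tray_pocket",.018),("ball_center",.0185)]: print(n,[(np.round(d["pixel"]),round(d["score"],2),onz(c,[d["pixel"]],z)) for d in nets.tip_of(n,"wrist")])
cv2.imwrite("pics/b.png",np.hstack([cv2.resize(cv2.convertScaleAbs(a,alpha=1.6)[235:310,160:400],None,fx=3,fy=3)])); cv2.imwrite("pics/c.png",b)
print(robot.current_q(),robot.current_time_s())
E
```

```text
[(array([268., 260.]), 0.75, array([[ 0.6156, -0.2548,  0.026 ]])), (array([280., 210.]), 0.51, array([[ 0.5583, -0.2324,  0.026 ]]))]
[ 0.2583  0.3041  1.8623 -0.      0.9752  2.3283]
tray_grip [(array([ 15., 260.]), 0.97, array([[0.5662, 0.485 , 0.038 ]])), (array([283., 184.]), 0.86, array([[0.5067, 0.214 , 0.038 ]]))]
tray_pocket [(array([357., 385.]), 0.96, array([[0.2483, 0.2558, 0.018 ]])), (array([280., 137.]), 0.64, array([[0.5412, 0.1979, 0.018 ]]))]
ball_center [(array([281., 137.]), 0.73, array([[0.5413, 0.1971, 0.0185]]))]
[ 0.2581  0.0731  1.7504 -0.      1.3181  2.3283] 28.5
```

View pics/b.png

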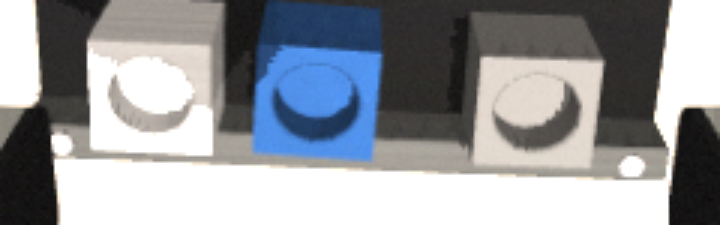

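View pics/c.png

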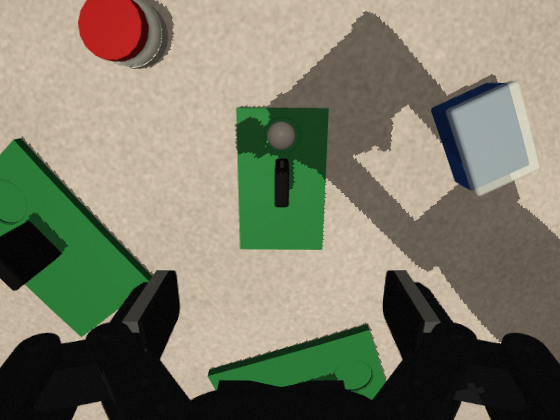

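The blocks stand square and flush in one line: silver (150,95), blue (315,100), grey (535,105) in the crop. In the tray view the corners are (237,108), (328,108), (323,249), (240,249), with the ball at (281,136) in its pocket.

```bash
python3 - <<'E'
from h import *
import json
from scipy.optimize import least_squares
np.set_printoptions(precision=4,suppress=True)
L=lambda t:[np.array(x) for x in json.load(open(t+".json"))]
def fit(c,px,model,x0):
    px=np.array(px); model=np.array(model)/1e3
    f=lambda p:(proj(c,np.c_[model[:,:2]@np.array([[np.cos(p[2]),np.sin(p[2])],[-np.sin(p[2]),np.cos(p[2])]])+p[:2],model[:,2]])-px).ravel()
    r=least_squares(f,x0); print(r.x,np.degrees(r.x[2]),"res",r.fun.round(1)); return r.x
t=fit(L("w_tray2"),[(237,108),(328,108),(323,249),(240,249)],[[63,42,8],[63,-42,8],[-77,-42,8],[-77,42,8]],[.509,.2158,-.5])
c=L("w_plate3"); P=np.array(json.load(open("plate.json"))["plate"]); cs,sn=np.cos(P[2]),np.sin(P[2])
T=[[-22,-22,46],[-22,22,46],[22,22,46],[22,-22,46]]
for n,px in[("silver",[(89,45),(215,47),(212,155),(90,150)]),("blue",[(257,46),(380,50),(374,160),(253,152)]),("grey",[(472,56),(602,60),(591,166),(474,163)])]:
    b=fit(c,np.array(px)/3+[160,235],T,[.61,-.2,P[2]]); d=b[:2]-P[:2]; print(n,d@[cs,sn],d@[-sn,cs],np.degrees(b[2]-P[2]))
print("pocket",t[:2]+.038*np.array([np.cos(t[2]),np.sin(t[2])]))
E
```

```text
[ 0.5074  0.2144 -0.5028] -28.808464082195044 res [-0.8 -0.2  0.6  0.2 -0.4  0.2  0.6 -0.1]
[ 0.6069 -0.3156 -0.1915] -10.972497907512974 res [ 0.  -1.1 -0.9  0.4 -0.1  0.6  1.   0.1]
silver 0.05391851327531695 -0.0712215693119091 -0.665846726635711
[ 0.616  -0.2567 -0.1932] -11.069682898933944 res [-0.2 -0.5  0.2  0.3 -0.2 -0.3  0.3  0.4]
blue 0.05232901671047024 -0.011674909697475722 -0.76303171805668
[ 0.6308 -0.1787 -0.1456] -8.344272980481815 res [ 1.6  0.4 -0.7 -0.8 -0.2 -0.3 -0.7  0.7]
grey 0.05296271567779888 0.06769732779516555 1.9623782003954482
pocket [0.5407 0.1961]
```

```bash
python3 - <<'E'
from h import *
y=np.radians(-28.7); t=[.508,.215]; q=down(y)
robot.move_l([*t,.06],q,feed=.15); robot.move_l([*t,.0195],feed=.06)
print(robot.current_force())
fingers.close_gripper(force=60); print("w",robot.current_width(),robot.current_grip_force(),robot.current_tool_pos())
robot.move_l([*t,.05],feed=.04); robot.move_l([*t,.175],feed=.1)
robot.hold(.2); print(robot.current_force(),robot.current_ft_torque(),robot.current_width(),robot.current_time_s())
cv2.imwrite("pics/d.png",np.vstack([camera("wrist")[0:300],camera("scene")[100:300]]))
E
```

```text
[ 0.01502524 -0.09314968  0.34458974]
w 0.011442815121806896 58.97719144821167 [0.50825899 0.21506645 0.01975497]
[ 0.329775   -0.0933352  -2.42611665] [-0.00774446 -0.02339676 -0.0102562 ] 0.011220965650796381 33.5917
```

View pics/d.png

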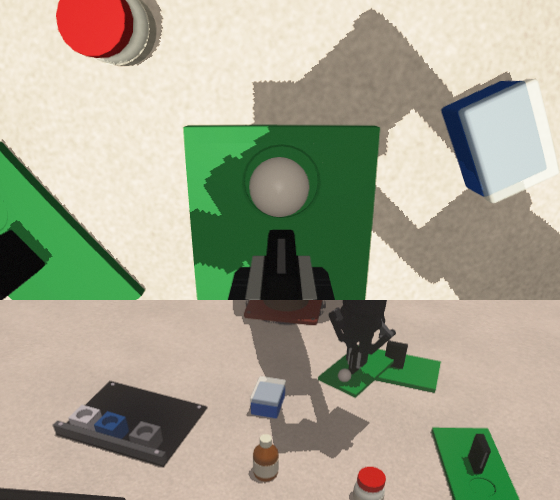

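The tray is held, and the ball (279,187) sits in the pocket ring. Now I carry it over.

```bash
python3 - <<'E'
from h import *
np.set_printoptions(precision=4,suppress=True)
g=[.5827,-.2383]
robot.move_l([*g,.175],feed=.1); robot.move_l([*g,.1157],feed=.05); robot.hold(.5)
print(robot.current_tool_pos(),robot.current_force(),robot.current_width())
cw=cam("wrist");w=camera("wrist"); s=camera("scene"); d=camera("side")
for n,c in(("wrist",cw),("scene",cam("scene")),("side",cam("side"))):
    for k,z in(("ball_center",.1145),("tray_pocket",.114),("tray_grip",.134),("block_silver_center",.026),("block_blue_center",.026),("block_grey_center",.026)):
        print(n,k,[(np.round(e["pixel"]),round(e["score"],2),onz(c,[e["pixel"]],z)[0,:2]) for e in nets.tip_of(k,n)[:2]])
s=cv2.resize(s[150:280,40:260],None,fx=1.8,fy=1.8); d=cv2.resize(d[190:360,300:490],None,fx=2,fy=2)
h=300
cv2.imwrite("pics/e.png",np.vstack([np.hstack([cv2.resize(s,(396,h)),cv2.resize(d,(396,h))]),cv2.copyMakeBorder(w[:290],0,0,0,792-560,0)]))
print(robot.current_time_s())
E
```

```text
[ 0.5827 -0.2383  0.1157] [ 0.254  -0.1289 -1.9266] 0.011810126560647637
wrist ball_center [(array([279., 188.]), 0.72, array([ 0.6166, -0.2566]))]
wrist tray_pocket []
wrist tray_grip [(array([281., 295.]), 0.88, array([ 0.5818, -0.2386]))]
wrist block_silver_center [(array([367., 127.]), 0.93, array([ 0.6044, -0.3141]))]
wrist block_blue_center []
wrist block_grey_center [(array([168., 188.]), 0.72, array([ 0.6319, -0.1792]))]
scene ball_center [(array([104., 194.]), 0.69, array([ 0.6136, -0.2542]))]
scene tray_pocket [(array([374., 154.]), 0.87, array([0.3783, 0.2537])), (array([484., 279.]), 0.72, array([0.7025, 0.4429]))]
scene tray_grip [(array([116., 177.]), 0.91, array([ 0.5832, -0.2391])), (array([480., 250.]), 0.7, array([0.657 , 0.4377]))]
scene block_silver_center [(array([ 86., 223.]), 0.81, array([ 0.6095, -0.3136]))]
scene block_blue_center [(array([111., 226.]), 0.94, array([ 0.6098, -0.2599])), (array([118., 178.]), 0.31, array([ 0.4555, -0.3108]))]
scene block_grey_center [(array([144., 240.]), 0.63, array([ 0.6345, -0.179 ]))]
side ball_center [(array([431., 246.]), 0.53, array([ 0.6095, -0.2594]))]
side tray_pocket [(array([134., 212.]), 0.87, array([0.2269, 0.1182])), (array([433., 243.]), 0.73, array([ 0.6204, -0.2544]))]
side tray_grip [(array([126., 189.]), 0.96, array([0.2336, 0.1748])), (array([413., 237.]), 0.89, array([ 0.58, -0.24]))]
side block_silver_center []
side block_blue_center [(array([422., 286.]), 0.93, array([ 0.6078, -0.2607])), (array([396., 259.]), 0.33, array([ 0.6254, -0.1789]))]
side block_grey_center [(array([397., 259.]), 0.51, array([ 0.6286, -0.1785]))]
41.3167
```

View pics/e.png

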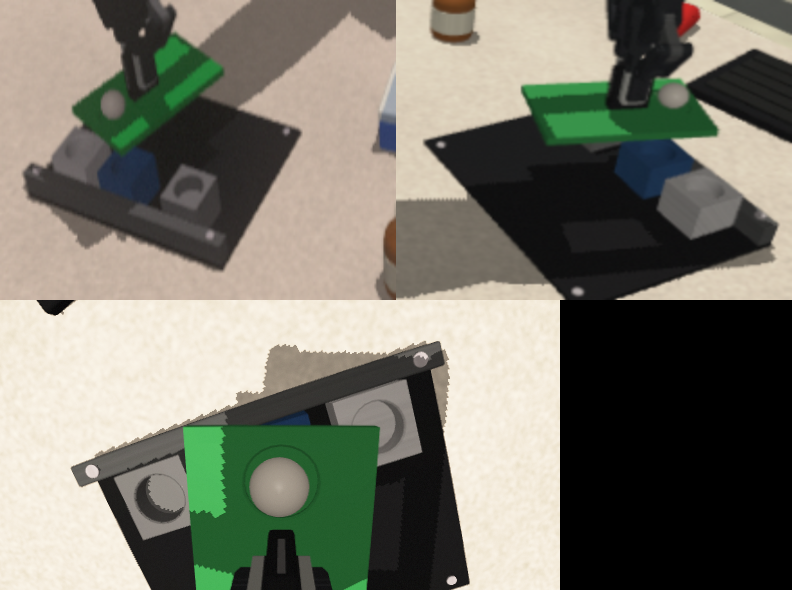

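The ball sits above the blue block's well, the tray is level, the row is still flush and the bottle and tip box are untouched. I trim by about 2 mm towards the fused estimate and hand in.

```bash
python3 - <<'E'
from h import *
robot.move_l([.5814,-.2396,.1157],feed=.01); robot.hold(.8)
c=cam("wrist"); camera("wrist"); print([(e["pixel"],onz(c,[e["pixel"]],.1145)) for e in nets.tip_of("ball_center","wrist")],robot.current_width(),robot.current_time_s())
print(sign_off())
E
```

```text
[([279.4, 188.7], array([[ 0.61489734, -0.25791525,  0.1145    ]]))] 0.01124508941136758 42.55
the job is handed in; nothing more can be done
None
```

I handed the job in at about 42.6 s. The three blocks stand flush against the bar, and the smallest tray is held still, set for 5 cm above the blue block. The ball is in its pocket over the well, to within about 2 mm by my measurements.

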